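# Rack the finished lamp board

## Robot

A 7-joint arm with a two-finger parallel gripper is mounted at the origin on the work surface. World frame = base frame: x ahead of the robot, y to its left, z up, the work surface at z = 0. Lengths are in m, angles in rad, forces in N, time in s.
With the tool pointing down it reaches from about 0.425 to 0.95 m from the base axis. Payload 4.7 kg.
Tool frame: the origin (TCP) lies on the centre line of the jaws, within the pads' length; the fingertips stand robot.nose_length ahead of it and the grasp point (between the pads) lies 8 mm behind it (robot.nose_length is the distance from the TCP to the fingertips, in m); z points along the fingers, y is the line along which they close (so a half turn about z gives the same grasp; the last joint's range is limited). The gripper opens to 85 mm and grips with 20 to 120 N. Pads are 22 mm wide; open, the fingers measure 114 mm over their backs; the gripper's body (76 mm by 85 mm) begins 54 mm behind the grasp point. The pads swing forward as they close: fully open they stand 13 mm farther back than shut.
Start: joints at [1.078, 0.469, -0.049, 1.532, 0.024, 1.141, -0.082], TCP at [0.302, -0.604, 0.242] pointing down, gripper open.
Joint ranges: [-2.59, 2.59], [-0.33, 1.99], [-1.39, 1.29], [0.1, 2.45], [-1.04, 4.18], [0.21, 1.99], [-2.66, 2.66]. Speed limits (rad/s): [2.57, 2.57, 3.14, 3.14, 3.14, 3.14, 3.14].

## Interface

Orientations are given as [roll, pitch, yaw] about the fixed x, y, z axes, in that order (R = Rz(yaw) Ry(pitch) Rx(roll)).
In Python, from plant import robot gives the robot as it stands. Calls block until the motion is done:
- robot.goto(position, orientation): joint-space move of the TCP to a pose.
- robot.move_straight(position, vel=0.15, attitude=None, contact_N=None): straight line of the TCP; attitude=None keeps the orientation; vel is the mean speed in m/s. With contact_N (N) it stops when the force on the tool has changed by that much, and returns True; else False.
- robot.move_joints(angles): joint-space move.
- robot.grip(opening, strength=None): opening from 0.0 (shut) to 1.0 (fully open); strength is the grip in N (None keeps the last); returns when the fingers have stopped.
- robot.sleep(seconds).
- robot.inverse_kinematics(position, orientation): joint angles nearest the present ones, or None.
- robot.sense(): the state.
- robot.grab_frame(name): name is "scene" or "top" or "wrist"; returns a dict with "image" (420x560x3 uint8, red, green, blue), "range_z" (420x560 float32, m along the optical axis (not along the pixel's ray), 0 where there is no reading), "fx", "fy", "cx", "cy" (pixels), "R" (3x3) and "t" (3): a world point X has camera coordinates R X + t. Camera axes: x right, y down, z forward; pixel columns grow to the right and rows downward; lengths in m; the calibration is good to about 2 mm. A picture is of the moment at which its call begins.
A pose or a line that the arm cannot do raises robot.IKError and nothing moves.
- robot.close_job(): hands the job in; it is judged then, once.
The state is a dict: "t": time; "joint_pos": joint angles; "joint_velocities": joint speeds; "effort": joint torques, N m; "tcp_pos": TCP position; "tcp_rot": TCP orientation; "wrist_force": force on the tool from outside, world axes, zero at the start; "torque": the same for the moment, N m; "opening": opening from 0.0 (shut) to 1.0 (fully open); "gripper_force": force on a finger pad.
Only numpy, scipy, OpenCV 4.12 (cv2) and the standard library are available. Lean on these libraries where they do the work, as an engineer would, in place of code of your own. Each camera call takes 0.05 s, during which the arm holds its last target. There are 200 camera calls.

## Task

Slide the round lamp board with the green handle block into the middle slot of the rack, the one with yellow ledges, going in level through the rack's open front. Push it fully home and let go, so that it lies flat on the yellow ledges with its handle pointing straight out of the front; leave the board with the red handle where it is.

Things in the scene. Friction and masses are not known exactly. Their poses are not given: they have to be found in the camera images.
- board_grip (a point): Grasp point of the board to be racked: in its upright green handle block, 34 mm above the board's underside. Block: 16 mm wide (y), 22 mm long (x), 50 mm tall from the underside, on a 16 mm wide tab at the disc's rim. x points from the block to the disc's centre, 72 mm away; z up. Block and board are one rigid piece, about 90 g, at first flat on the bench.
- board_centre (a point): Centre of the same board's disc, half-way through its thickness: black with small yellow lamps and a silver middle, 90 mm diameter, 5 mm thick. Axes as board_grip, which lies at x -72 mm, z +31.5 mm from here.
- slot (a point): Where the disc's centre lies when home, 2.5 mm above the yellow ledges. x points into the slot, z up. Rack: fixed, aluminium, height differs; side plates 110 mm apart inside, up to 59.5 mm above here; in each 3 ledges, 30 mm wide (middle open), 6 mm thick, pitch 36 mm, from 42 mm before here to back bars 42 mm beyond. Lens in the bottom slot, others empty. Yellow strips outside too.
- red_centre (a point): Centre of the disc of a like board with a red handle block, loose on the bench; same shape and axes. Not to be moved.
There are look-alikes about, which are no part of the job. Leave any orange or purple look-alike of the part that bears board_grip alone.

How it is judged:
By the outcome, as a careful person would: the job done as asked, in the order asked, and still so for the second after the job is handed in, with the robot touching nothing.
It also fails if it takes over 40 s, if anything falls off the work surface, if the arm or the gripper's body presses on something with over 40 N, if the wrist force passes 120 N, or if a joint passes its speed limit or range.

## Working session

There is one attempt and no reset: what is moved stays moved. The work goes in short steps, each a Python script; the robot and the scene stay as the last script left them, time stands still between calls to the robot, and variables do not carry over. Pictures are saved under pics/ and viewed, at most 10 in all, crops included, and the job is handed in when it is done.

```bash
ls; mkdir -p pics; python3 - <<'E'
from plant import robot
import cv2,numpy as np,pickle
f={n:robot.grab_frame(n) for n in("scene","top")}
pickle.dump(f,open('f0.pkl','wb'))
for n in f:
    cv2.imwrite(f'pics/{n}0.png',f[n]["image"][:,:,::-1]); print(n,f[n]["fx"],f[n]["R"],f[n]["t"],(f[n]["range_z"]>0).mean())
print(robot.nose_length,robot.sense())
E
```

```text
pics
scene 446.1075666893375 [[ 0.88752803  0.46072944  0.00473114]
 [ 0.33056593 -0.62956687 -0.70311572]
 [-0.32096754  0.62559886 -0.7110597 ]] [-0.4916453  -0.05878321  1.2175172 ] 0.9959268707482993
top 485.131292000074 [[-6.35428990e-02 -9.97978936e-01  5.85841239e-04]
 [-9.77319578e-01  6.21086369e-02 -2.02457305e-01]
 [ 2.02011740e-01 -1.34372782e-02 -9.79290915e-01]] [0.08293771 0.56189325 0.95403905] 0.9959268707482993
0.011 {'t': 0.1, 'joint_pos': array([ 1.0780787 ,  0.46936487, -0.04859721,  1.53358123,  0.02409031,
        1.14100563, -0.0823142 ]), 'joint_velocities': array([-1.28325776e-05, -1.93780541e-03,  5.86047755e-04, -2.51406471e-03,
       -5.09387885e-04,  1.46377790e-03,  4.27699128e-05]), 'effort': array([ 4.42214314e-04, -5.11520040e+01, -4.70841432e-02, -2.38391340e+01,
        1.08063250e-02,  4.43288824e-03, -2.11962833e-05]), 'tcp_pos': array([ 0.30175936, -0.60322182,  0.24136073]), 'tcp_rot': array([-3.13981948e+00,  5.25427222e-05,  4.63830613e-01]), 'wrist_force': array([0.39746203, 1.02227759, 0.29036409]), 'torque': array([0.04513956, 0.02377552, 0.00165691]), 'gripper_force': 0.0, 'opening': 0.9980663583919124}
```

View pics/scene0.png

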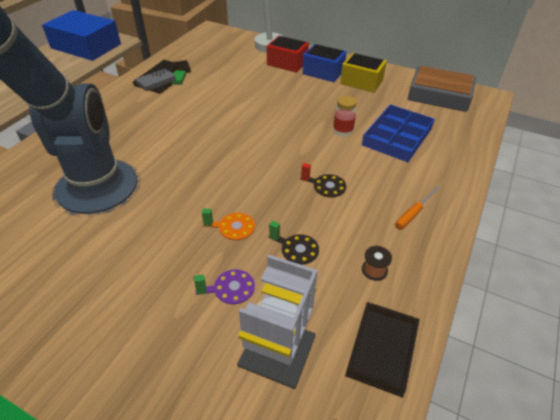

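View pics/top0.png

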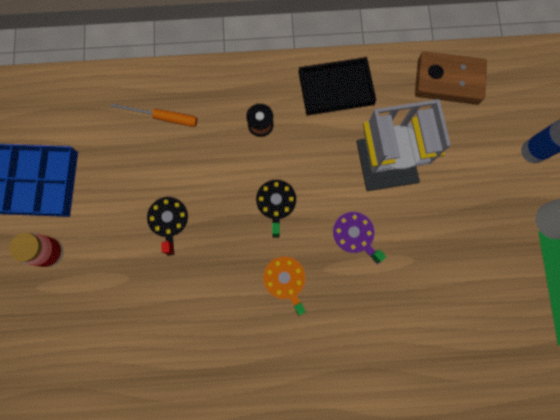

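Candidates (top view): black disc with green block at disc (276,199), block (276,229) is the target. Look-alikes are the orange disc (284,278), the purple disc (353,232), and the black disc with the red block (167,216). The rack is at about (405,140). Next I'll check the target and rack in one composite crop.

```bash
cat > h.py <<'E'
import numpy as np,cv2
def pts(f):
    z=f["range_z"].astype(float);v,u=np.mgrid[:z.shape[0],:z.shape[1]]
    c=np.stack([(u-f["cx"])/f["fx"]*z,(v-f["cy"])/f["fy"]*z,z],-1)
    return (c-f["t"])@f["R"]
def ray(f,u,v,h):
    d=np.array([(u-f["cx"])/f["fx"],(v-f["cy"])/f["fy"],1])@f["R"];o=-f["R"].T@f["t"]
    return o+d*(h-o[2])/d[2]
def proj(f,X):
    c=f["R"]@np.asarray(X)+f["t"]; return c[0]/c[2]*f["fx"]+f["cx"],c[1]/c[2]*f["fy"]+f["cy"]
E
python3 - <<'E'
import pickle,cv2,numpy as np
from h import *
f=pickle.load(open('f0.pkl','rb'))
a=cv2.resize(f['top']['image'][90:200,345:460],(400,383),interpolation=3)
b=cv2.resize(f['scene']['image'][245:390,225:330],(277,383),interpolation=3)
c=cv2.resize(f['top']['image'][170:245,245:310],(123*2//2,142),interpolation=3)
im=np.zeros((383,800,3),np.uint8);im[:,:400]=a;im[:,400:677]=b;im[:142,677:800]=c
cv2.imwrite('pics/crop1.png',im[:,:,::-1])
for n in f:
    F=f[n];P=pts(F);I=F['image'];H=cv2.cvtColor(I,cv2.COLOR_RGB2HSV)
    g=cv2.inRange(H,(45,100,60),(80,255,255))
    k,l,s,ce=cv2.connectedComponentsWithStats(g)
    for i in range(1,k):
        if 20<s[i,4]<600: print(n,'green',s[i],ce[i],np.median(P[l==i],0),'ztop',np.percentile(P[l==i][:,2],90))
    g=cv2.inRange(H,(22,150,120),(35,255,255)); 
    k,l,s,ce=cv2.connectedComponentsWithStats(g)
    for i in range(1,k):
        if s[i,4]>60: Q=P[l==i];print(n,'yellow',s[i],ce[i],np.median(Q,0),Q.min(0),Q.max(0))
    x0=P[(P[...,2]>-.02)&(P[...,2]<.02)];print('bench z',np.median(x0[:,2]))
E
```

```text
scene green [172  70  14  14 138] [178.60144928  76.04347826] [-0.133175    0.56483411  0.01758568] ztop 0.02140099393155584
scene green [202 209  10  16 129] [206.65891473 216.10852713] [0.35292432 0.01504902 0.03686407] ztop 0.05073973366203621
scene green [270 221  10  19 152] [274.05921053 229.97368421] [0.51897118 0.05207022 0.0364685 ] ztop 0.05066245587092419
scene green [194 275  11  19 163] [199.55214724 283.2392638 ] [ 0.44987566 -0.15666346  0.04006137] ztop 0.05129438252958824
scene green [  0 395  37  25 479] [ 12.09812109 411.04592902] [ 0.29064369 -0.52011499  0.00170016] ztop 0.0036508969363215444
scene yellow [343  54  43  20 193] [364.52331606  66.23834197] [0.46960935 0.81481973 0.07809195] [ 0.38824938 -0.57216987  0.06398701] [0.84656421 0.90133085 0.82672206]
scene yellow [262 283  40  21 387] [281.35400517 293.12144703] [ 0.64880023 -0.16700088  0.15094986] [ 0.61181476 -0.57216987  0.14637038] [ 0.84656421 -0.15337461  0.82672206]
scene yellow [238 331  53  25 390] [264.18461538 342.83076923] [ 0.66819031 -0.26620751  0.15297595] [ 0.62202144 -0.57216987  0.14453326] [ 0.84656421 -0.25546217  0.82672206]
bench z 0.0005402449147491275
top green [272 223   8  12  89] [275.46067416 228.21348315] [0.51448978 0.05718433 0.05059811] ztop 0.05285558951847314
top green [373 250  13  12  93] [379.35483871 255.2688172 ] [ 0.44482505 -0.15269644  0.05012603] ztop 0.05245172074186212
top green [295 303  10  12  84] [299.55952381 308.79761905] [0.3475887  0.01857294 0.05025823] ztop 0.05257707457408339
top yellow [412 117  24  41 274] [420.33211679 139.55474453] [ 0.65241213 -0.23231728  0.15119372] [ 0.36169228 -0.25995664  0.14569099] [0.70112384 0.06069135 1.04799258]
top yellow [363 121  14  45 236] [369.97881356 143.0720339 ] [ 0.6530596  -0.13540548  0.15314424] [ 0.36169228 -0.1437003   0.14817455] [0.69749536 0.06069135 1.04799258]
bench z 0.0007308512241683519
```

View pics/crop1.png

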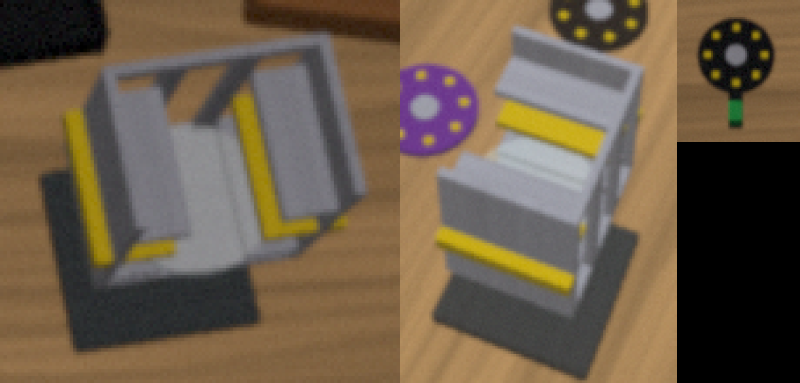

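The crop confirms the target: black disc, yellow lamps, green block. The rack's open front faces the robot (-x, slightly yawed), with its back bar at the far end. Yellow ledges and outside strips are at about z 0.15.

```bash
python3 - <<'E'
import pickle,cv2,numpy as np
from h import *
f=pickle.load(open('f0.pkl','rb'))
for n in f:
    F=f[n];P=pts(F);I=F['image'];H=cv2.cvtColor(I,cv2.COLOR_RGB2HSV)
    box=(P[...,0]>.56)&(P[...,0]<.74)&(P[...,1]>-.29)&(P[...,1]<-.11)
    Q=P[box&(P[...,2]>.06)];h,e=np.histogram(Q[:,2],np.arange(.06,.24,.003));print(n,[(round(a,3),b) for a,b in zip(e,h) if b>15])
    zt=np.percentile(Q[:,2],99.5);T=Q[Q[:,2]>zt-.006]
    print('top',zt,np.median(T[:,2]),cv2.minAreaRect((T[:,:2]*1000).astype(np.float32)))
    y=(cv2.inRange(H,(22,140,100),(35,255,255))>0)&box&(P[...,2]>.135)&(P[...,2]<.17)
    k,l,s,c=cv2.connectedComponentsWithStats(y.astype(np.uint8))
    for i in range(1,k):
        if s[i,4]>60:
            q=P[l==i];print(' y',s[i],np.percentile(q[:,2],[10,30,50,70,90]).round(4),cv2.minAreaRect((q[:,:2]*1000).astype(np.float32)),'line',cv2.fitLine(q[:,:2].astype(np.float32),2,0,.01,.01).ravel())
    # disc: dark board pixels near bench height
    g=cv2.inRange(H,(45,100,60),(80,255,255))>0
    b2=(P[...,0]>.49)&(P[...,0]<.66)&(P[...,1]>-.03)&(P[...,1]<.13)
    dk=((H[...,2]<75)|(H[...,1]<60)|((H[...,1]>150)&(H[...,0]>18)))&b2&(P[...,2]<.02)
    k,l,s,c=cv2.connectedComponentsWithStats(cv2.morphologyEx(dk.astype(np.uint8),cv2.MORPH_CLOSE,np.ones((5,5))))
    i=1+s[1:,4].argmax();m=cv2.morphologyEx((l==i).astype(np.uint8),cv2.MORPH_OPEN,np.ones((13,13)))
    ct=max(cv2.findContours(m,0,1)[0],key=cv2.contourArea)
    W=np.array([ray(F,*p[0],.005) for p in ct]);print(' disc',cv2.minEnclosingCircle((W[:,:2]*1000).astype(np.float32)), W[:,:2].mean(0),s[i])
    T=P[g&b2&(P[...,2]>.046)];print(' block',T.mean(0),len(T),cv2.minAreaRect((T[:,:2]*1000).astype(np.float32)))
E
```

```text
scene [(np.float64(0.096), np.int64(53)), (np.float64(0.099), np.int64(141)), (np.float64(0.102), np.int64(75)), (np.float64(0.105), np.int64(52)), (np.float64(0.108), np.int64(57)), (np.float64(0.111), np.int64(66)), (np.float64(0.114), np.int64(88)), (np.float64(0.117), np.int64(259)), (np.float64(0.12), np.int64(276)), (np.float64(0.123), np.int64(25)), (np.float64(0.129), np.int64(16)), (np.float64(0.132), np.int64(17)), (np.float64(0.141), np.int64(33)), (np.float64(0.144), np.int64(75)), (np.float64(0.147), np.int64(160)), (np.float64(0.15), np.int64(503)), (np.float64(0.153), np.int64(265)), (np.float64(0.156), np.int64(60)), (np.float64(0.159), np.int64(63)), (np.float64(0.162), np.int64(63)), (np.float64(0.165), np.int64(57)), (np.float64(0.168), np.int64(68)), (np.float64(0.171), np.int64(58)), (np.float64(0.174), np.int64(68)), (np.float64(0.177), np.int64(58)), (np.float64(0.18), np.int64(82)), (np.float64(0.183), np.int64(269)), (np.float64(0.186), np.int64(969)), (np.float64(0.189), np.int64(140)), (np.float64(0.192), np.int64(101)), (np.float64(0.195), np.int64(105)), 
[... 2333 characters left out ...]
y [412 117  24  42 281] [0.1487 0.1503 0.1511 0.152  0.1532] ((660.0870361328125, -239.15939331054688), (84.75092315673828, 29.962848663330078), 9.43590259552002) line [ 0.97801906  0.20851561  0.6542696  -0.23415388]
 y [363 121  15  45 265] [0.1506 0.1518 0.1529 0.1539 0.155 ] ((652.9557495117188, -135.48716735839844), (88.97254180908203, 11.277551651000977), 5.674784183502197) line [ 0.9950344   0.09953181  0.652363   -0.1351653 ]
 disc ((585.92041015625, 51.718990325927734), 44.547157287597656) [0.58569776 0.05188169] [ 256  180   40   43 1283]
 block [0.51465166 0.05696289 0.05054803] 82 ((514.780029296875, 56.79175567626953), (14.574982643127441, 21.519405364990234), 86.35070037841797)
```

```bash
python3 - <<'E'
from plant import robot
import cv2,numpy as np,pickle
pi=np.pi; g=np.array([.5155,.0570]); y=-0.083
robot.goto([g[0],g[1],.25],[pi,0,y]); robot.grip(1.0)
f=robot.grab_frame("wrist");cv2.imwrite('pics/wrist1.png',f["image"][:,:,::-1]);pickle.dump(f,open('w1.pkl','wb'))
from h import *
H=cv2.cvtColor(f['image'],cv2.COLOR_RGB2HSV);P=pts(f);m=(cv2.inRange(H,(45,100,60),(80,255,255))>0)&(P[...,2]>.04)
m&=np.hypot(P[...,0]-g[0],P[...,1]-g[1])<.04
T=P[m];print('block',len(T),T.mean(0),cv2.minAreaRect((T[:,:2]*1000).astype(np.float32)))
mn=(P[...,2]>.003)&(P[...,2]<.012)&(np.hypot(P[...,0]-.586,P[...,1]-.051)<.06)
print('disc',cv2.minEnclosingCircle((P[mn][:,:2]*1000).astype(np.float32)),P[mn].mean(0),mn.sum())
print(robot.sense()['tcp_pos'],robot.sense()['t'])
E
```

```text
block 288 [0.51499279 0.05710312 0.04952846] ((514.2327880859375, 57.19652557373047), (14.353132247924805, 21.997451782226562), 85.3224105834961)
disc ((578.3624267578125, 52.15595245361328), 52.20069122314453) [0.58521132 0.05211006 0.00501999] 4946
[0.5155986  0.05661408 0.24995259] 2.8333
```

View pics/wrist1.png

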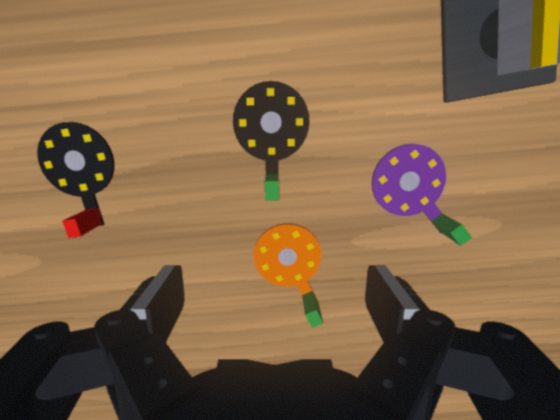

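The wrist view shows the target block at (272,190) and its disc at (271,122). Neighbours are orange (288,257), purple (410,181) and red (75,160), all clear of the fingers' footprint. Now grasp and lift.

```bash
python3 - <<'E'
from plant import robot
import cv2,numpy as np,pickle
from h import *
pi=np.pi; g=np.array([.5150,.0571]); y=-0.076
robot.move_straight([*g,.10],vel=.2,attitude=[pi,0,y])
print(robot.move_straight([*g,.026],vel=.08,contact_N=15))
robot.grip(0.0,60); s=robot.sense();print(s['opening'],s['gripper_force'],s['tcp_pos'])
robot.move_straight([*g,.06],vel=.08); robot.sleep(.2)
robot.move_straight([*g,.25],vel=.2); robot.sleep(.3)
s=robot.sense();print(s['t'],s['opening'],s['gripper_force'],s['tcp_pos'],s['tcp_rot'])
for n in("top","scene"):
    f=robot.grab_frame(n);P=pts(f);H=cv2.cvtColor(f['image'],cv2.COLOR_RGB2HSV)
    m=(P[...,2]>.2)&(P[...,2]<.25)&(P[...,0]>g[0]+.03)&(P[...,0]<g[0]+.14)&(abs(P[...,1]-g[1])<.07)
    Q=P[m];A=np.c_[Q,np.ones(len(Q))];c,*_=np.linalg.lstsq(np.c_[Q[:,:2],np.ones(len(Q))],Q[:,2],rcond=None)
    print(n,len(Q),Q.mean(0),np.median(Q,0),'slope',c[:2],Q.min(0),Q.max(0))
    cv2.imwrite(f'pics/{n}2.png',f['image'][:,:,::-1])
E
```

```text
False
0.18072664858095097 59.11484777927399 [0.51534398 0.05736789 0.02626973]
7.625 0.18114977476227487 58.79092812538147 [0.51473682 0.0570871  0.24931142] [ 3.14156326e+00  1.37959186e-03 -7.58546591e-02]<stdin>:15: RuntimeWarning: Mean of empty slice.
  ret = um.true_divide(
  return _methods._mean(a, axis=axis, dtype=dtype,
Traceback (most recent call last):
ValueError: zero-size array to reduction operation minimum which has no identity
```

```bash
cat >> h.py <<'E'
SL=np.array([.6572,-.2004]);YW=.0975;LED=.151
E=np.array([np.cos(YW),np.sin(YW)])
def board(f,g,r=.16):
    P=pts(f); d=P[...,:2]-g; x=d@E; y=d@np.array([-E[1],E[0]]); return P,x,y
E
python3 - <<'E'
from plant import robot
import cv2,numpy as np,pickle
from h import *
pi=np.pi; g=SL-.192*E
robot.move_straight([*g,.25],vel=.2,attitude=[pi,0,YW])
robot.move_straight([*g,LED+.036],vel=.1); robot.sleep(.2)
s=robot.sense();print(s['t'],s['opening'],s['tcp_pos'],s['tcp_rot'])
for n in("wrist","scene","top"):
    f=robot.grab_frame(n);pickle.dump(f,open(f'{n}3.pkl','wb'));P,x,y=board(f,g)
    cv2.imwrite(f'pics/{n}3.png',f['image'][:,:,::-1])
    m=(P[...,2]>.145)&(P[...,2]<.185)&(x>.02)&(x<.13)&(abs(y)<.055)
    if m.sum()<30: print(n,'few',m.sum()); continue
    Q=P[m];q=np.c_[x[m],y[m],np.ones(m.sum())];c=np.linalg.lstsq(q,Q[:,2],rcond=None)[0]
    w=(q[:,0]>.03);print(n,m.sum(),'medz',np.median(Q[:,2]),'slope',c,'x',np.percentile(x[m],[1,99]),'y',np.percentile(y[m],[1,99]),cv2.minEnclosingCircle((q[w][:,:2]*1000).astype(np.float32)))
a=cv2.imread('pics/wrist3.png');b=cv2.imread('pics/scene3.png')[180:390,180:400]
im=np.zeros((420,800,3),np.uint8);im[:,:400]=cv2.resize(a,(400,420));im[:382,400:]=cv2.resize(b,(400,382));cv2.imwrite('pics/c3.png',im)
E
```

```text
10.2083 0.17861098451655336 [ 0.4665367  -0.21925668  0.18769562] [ 3.14080127e+00 -1.21541540e-03  9.74307745e-02]
wrist 29914 medz 0.16643164402982313 slope [ 0.00022069 -0.00190063  0.16643873] x [0.02526652 0.11346734] y [-0.04391738  0.03977969] ((71.16604614257812, -1.992051124572754), 45.23767852783203)
scene 1775 medz 0.16704408523576392 slope [-0.0003718   0.00260383  0.16701485] x [0.02366587 0.11599403] y [-0.04425526  0.04120295] ((72.528564453125, -0.8321727514266968), 45.99541473388672)
top 1764 medz 0.16702172219485178 slope [-0.00042219 -0.00331336  0.16706694] x [0.02685396 0.11428552] y [-0.04403389  0.04074539] ((72.45170593261719, -1.9080729484558105), 45.82554626464844)
```

View pics/c3.png

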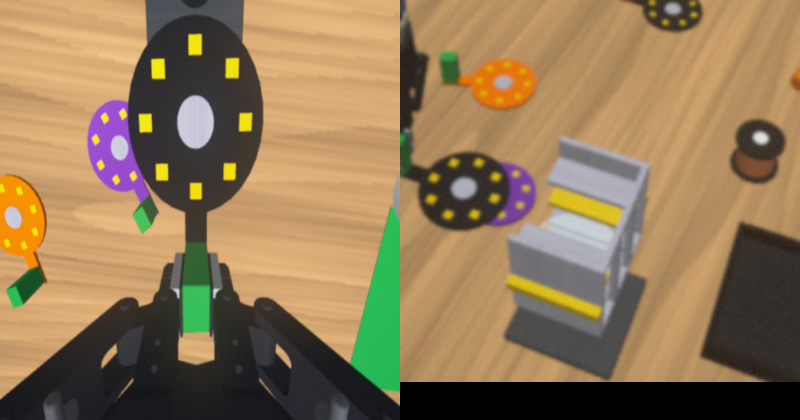

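The board is held level (slope about 0), with its underside at about 0.162 (11 mm above the ledges) and its disc about 1.8 mm to the right of the slot axis. I'll shift by that and go in.

```bash
python3 - <<'E'
from plant import robot
import cv2,numpy as np,pickle
from h import *
N=np.array([-E[1],E[0]])
def at(d): return SL+d*E+.0017*N
def sh(l):
    s=robot.sense();p=s['tcp_pos'];d=p[:2]-SL;print(l,round(s['t'],2),'x',(d@E).round(4),'y',(d@N).round(4),'z',p[2].round(4),'F',s['wrist_force'].round(2),'op',round(s['opening'],3))
z=LED+.032
robot.move_straight([*at(-.192),z],vel=.05)
print(robot.move_straight([*at(-.084),z],vel=.08,contact_N=10));sh('near')
print(robot.move_straight([*at(-.062),z],vel=.02,contact_N=6));sh('push')
E
```

```text
False
near 12.11 x -0.0845 y 0.0015 z 0.183 F [ 0.29  1.16 -0.51] op 0.176
True
push 12.79 x -0.0731 y 0.0018 z 0.182 F [ 0.88 -0.48 -1.64] op 0.178
```

```bash
python3 - <<'E'
from plant import robot
import cv2,numpy as np,pickle
from h import *
N=np.array([-E[1],E[0]])
def sh(l):
    s=robot.sense();p=s['tcp_pos'];d=p[:2]-SL;print(l,round(s['t'],2),'x',(d@E).round(4),'y',(d@N).round(4),'z',p[2].round(4),'F',s['wrist_force'].round(2),'op',round(s['opening'],3))
p=SL-.0735*E+.0017*N
print(robot.move_straight([*p,LED+.020],vel=.015,contact_N=4));sh('down')
q=SL-.066*E+.0017*N
z=robot.sense()['tcp_pos'][2]
print(robot.move_straight([*q,z],vel=.015,contact_N=8));sh('push')
robot.sleep(.2);sh('rest')
for n in("wrist","scene","top"):
    f=robot.grab_frame(n);pickle.dump(f,open(f'{n}4.pkl','wb'));cv2.imwrite(f'pics/{n}4.png',f['image'][:,:,::-1])
a=cv2.imread('pics/wrist4.png');b=cv2.imread('pics/scene4.png')[220:390,190:360]
im=np.zeros((420,800,3),np.uint8);im[:,:400]=cv2.resize(a,(400,420));im[:400,400:]=cv2.resize(b,(400,400));cv2.imwrite('pics/c4.png',im)
E
```

```text
True
down 13.23 x -0.0737 y 0.0018 z 0.1769 F [-1.14 -0.39  4.49] op 0.179
True
push 13.57 x -0.0727 y 0.0016 z 0.1773 F [-1.7   0.1   4.48] op 0.178
rest 13.78 x -0.0727 y 0.0016 z 0.1772 F [-1.25  0.59  4.9 ] op 0.172
```

View pics/c4.png

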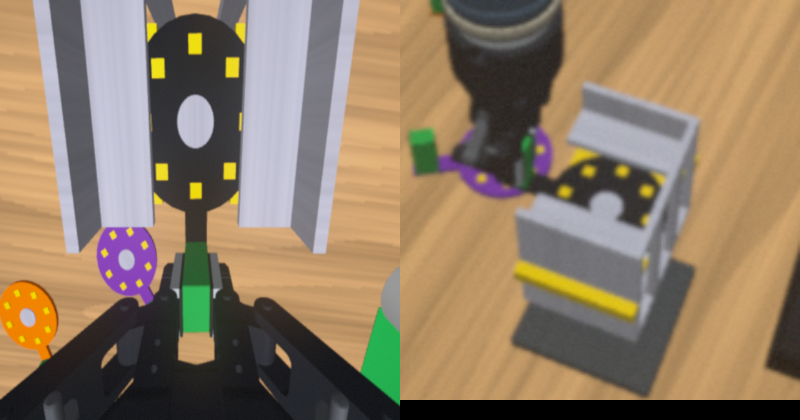

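The disc sits centred between the plates (wrist 195,122), over yellow ledges on both sides, under the top ledges, and against the back posts. The height matches resting on the ledges. Release and retreat.

```bash
python3 - <<'E'
from plant import robot
import cv2,numpy as np,pickle
from h import *
N=np.array([-E[1],E[0]])
robot.grip(0.6);robot.sleep(.2)
p=robot.sense()['tcp_pos'];robot.move_straight([p[0],p[1],p[2]+.09],vel=.1)
r=p[:2]-.07*E;robot.move_straight([*r,p[2]+.12],vel=.15);robot.sleep(.3)
w=robot.grab_frame("wrist")
robot.goto([.35,-.45,.30],[np.pi,0,.1])
fs={"wrist":w,"scene":robot.grab_frame("scene"),"top":robot.grab_frame("top")}
for n,f in fs.items():
    P,x,y=board(f,SL);H=cv2.cvtColor(f['image'],cv2.COLOR_RGB2HSV)
    k=(H[...,2]<90)&(P[...,2]>.145)&(P[...,2]<.166)&(abs(x)<.06)&(abs(y)<.024)
    g=(cv2.inRange(H,(45,100,50),(80,255,255))>0)&(P[...,2]>.19)&(abs(y)<.05)&(x<-.03)&(x>-.12)
    if k.sum()>20:
        c=np.linalg.lstsq(np.c_[x[k],y[k],np.ones(k.sum())],P[k][:,2],rcond=None)[0];print(n,'disc z/slopes',np.median(P[k][:,2]),c,'x',np.percentile(x[k],[1,99]))
    if g.sum()>5:print(n,'block',g.sum(),x[g].mean(),y[g].mean(),np.median(P[g][:,2]))
    s=(H[...,1]<60)&(H[...,2]>110)&(np.hypot(x,y)<.02)&(P[...,2]>.145)&(P[...,2]<.166)
    if s.sum()>5:print(n,'hub',s.sum(),x[s].mean(),y[s].mean())
    cv2.imwrite(f'pics/{n}5.png',f['image'][:,:,::-1])
a=cv2.imread('pics/wrist5.png');b=cv2.imread('pics/scene5.png')[220:390,190:360]
im=np.zeros((420,800,3),np.uint8);im[:,:400]=cv2.resize(a,(400,420));im[:400,400:]=cv2.resize(b,(400,400));cv2.imwrite('pics/c5.png',im);print(robot.sense()['t'])
E
```

```text
wrist disc z/slopes 0.1555521166339996 [ 0.01237771 -0.000722    0.15577727] x [-0.05839797  0.01399317]
wrist block 745 -0.07424145274370901 -0.0008410173188631653 0.1999234044078354
wrist hub 882 -0.002157255198147595 -0.0004264163947880006
scene disc z/slopes 0.15642188730634327 [ 0.01099988 -0.01101255  0.15660796] x [-0.05952475  0.04244931]
scene block 125 -0.07097752799840569 -0.0018009902464305489 0.20025290115838165
scene hub 121 -0.00011617338946104375 0.0019959215713036007
top disc z/slopes 0.1564750789811325 [0.01730128 0.00316545 0.15664102] x [-0.05621254  0.04226096]
top block 125 -0.07491699428629603 0.0008758100053069663 0.2000086126308389
top hub 89 -0.0015293726552975807 -0.0007112318812758029
17.8333
```

View pics/c5.png

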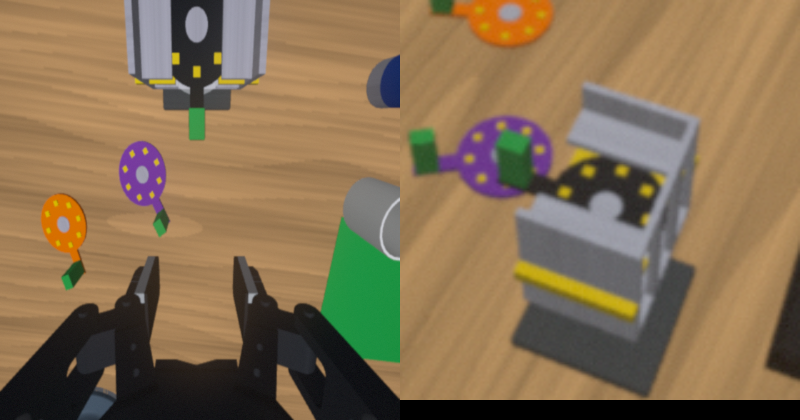

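The board lies flat (disc top 0.156), the hub is on the slot axis within about 1–2 mm of nominal, and the block points straight out at (197,124). The gripper is clear, so I'm handing in.

```bash
python3 -c "
from plant import robot
print(robot.close_job())"
```

```text
the job is handed in; nothing more can be done
None
```

The green-handled board is in the middle slot, pushed against the back posts, flat on the yellow ledges with its handle straight out and the gripper clear; the red-handled board was not touched, and the job was handed in at about 18 s.

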